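# Load the seasoning caddy

## Task

Load the low wooden caddy with what stands loose on the bare table: the dropper bottle goes in its narrow end compartment, the shaker in the compartment next to that, and the two spice jars in the other two, one in each, all standing upright on the caddy's floor. The spice jar and the shaker that stand on cork mats are still in use and the wider jar with the yellow lid does not belong: leave these three where they stand.

Things in the scene. Friction and masses are not known exactly. Their poses are not given: they have to be found in the camera images.
- spice_a_mid (a point): clear glass spice jar with red screw cap, 45 mm diameter, 106 mm tall, standing upright on the bare table (one of the two to load; the other is spice_b). Point on its axis 53 mm above its underside, z up. Straight-sided enough to grip across the diameter anywhere from 25 mm above its underside up to the cap
- spice_b_mid (a point): clear glass spice jar with red screw cap, 45 mm diameter, 106 mm tall, standing upright on the bare table (one of the two to load; the other is spice_a). Point on its axis 53 mm above its underside, z up. Straight-sided enough to grip across the diameter anywhere from 25 mm above its underside up to the cap
- shaker_mid (a point): clear glass shaker with a pale domed perforated top, 44 mm diameter, 90 mm tall, standing upright on the bare table: the one to load. Point on its axis 45 mm above its underside, z up. Widest and straight-sided in the lower part; grip it across the diameter 30 to 60 mm above its underside
- dropper_mid (a point): small brown glass dropper bottle with a black rubber bulb top, 33 mm diameter at the body, 102 mm tall, standing upright on the bare table: to load. Point on its axis 51 mm above its underside, z up. Its straight brown body reaches up to about 60 mm above its underside and narrows to the bulb above; grip the body across its diameter 30 to 50 mm above its underside
- spice_kept_mid (a point): clear glass spice jar with red screw cap, 45 mm diameter, 106 mm tall, standing upright on a cork mat, looking just like the two to load: to be left alone. Point on its axis 53 mm above its underside, z up. Straight-sided enough to grip across the diameter anywhere from 25 mm above its underside up to the cap
- shaker_kept_mid (a point): clear glass shaker with a pale domed perforated top, 44 mm diameter, 90 mm tall, standing upright on a cork mat, looking just like the one to load: to be left alone. Point on its axis 45 mm above its underside, z up
- lidded_jar_mid (a point): wider glass jar with a yellow screw lid, 59 mm diameter, 105 mm tall, on the bare table: to be left alone. Point on its axis half-way up
- mat_a: round cork mat lying on the table, 91 mm diameter, 9 mm thick; origin at the centre of its underside; the spice jar to be left alone stands on it
- mat_b: round cork mat lying on the table, 91 mm diameter, 9 mm thick; origin at the centre of its underside; the shaker to be left alone stands on it
- caddy: low open caddy of pale wood, fixed to the table, 278 x 78 mm, walls 28 mm high and 6 mm thick, floor 5 mm thick. Origin at the centre of its underside (table level), x along its length, z up. Four compartments in a row along x, each 66 mm wide in y and centred on y = 0: the narrow one, 50 mm long, at x = -0.108; three of 66 mm length at x = -0.044 (next to the narrow one), +0.028 and +0.100. A small grip tab sticks out 20 mm at the narrow end (-x)
There are look-alikes about, which are no part of the job. What is shaped like the part that bears spice_b_mid but purple is not meant.

How it is judged:
By the outcome, as a careful person would: the job done as asked, in the order asked, and still so for the second after the job is handed in, with the robot touching nothing.
It also fails if it takes over 120 s, if anything falls off the work surface, if the arm or the gripper's body presses on something with over 40 N, if the wrist force passes 120 N, or if a joint passes its speed limit or range.

## Robot

A 6-joint arm with a two-finger parallel gripper is mounted at the origin on a cart in front of the work surface, level with it; the furniture and walls round the work are solid. World frame = base frame: x ahead of the robot, y to its left, z up, the work surface at z = 0. Lengths are in m, angles in rad, forces in N, time in s.
With the tool pointing down it reaches from about 0.4 to 0.825 m from the base axis. Payload 7 kg.
Tool frame: the origin (TCP) lies at the centre of the arm's flange, where the gripper is bolted on; the fingertips stand 178 mm ahead of it and the grasp point (between the pads) lies arm.tcp_to_grasp ahead of it (arm.tcp_to_grasp is the distance from the TCP to the grasp point, in m); z points along the fingers, y is the direction in which the jaws open and shut (so a half turn about z gives the same grasp; the last joint's range is limited). The gripper opens to 88 mm and grips with 3 to 60 N. Pads are 19 mm wide; open, the fingers measure 130 mm over their backs; the gripper's body (78 mm by 193 mm) begins 47 mm behind the grasp point.
Start: joints at [-0.83, 0.359, 0.012, 0, -1.224, -0.288], TCP at [0.295, -0.607, 0.405] pointing down, gripper open.
Joint ranges: [-3.07, 3.07], [-1.43, 2.12], [-1.02, 1.25], [-3.03, 1.67], [-3.05, -0], [-3.03, 3.03]. Speed limits (rad/s): [2.39, 2.39, 3.01, 3.14, 3.14, 3.14].

## Interface

Orientations are given as [roll, pitch, yaw] about the fixed x, y, z axes, in that order (R = Rz(yaw) Ry(pitch) Rx(roll)).
In Python, from station import arm gives the robot as it stands.
- The arm moves only by the tool move_arm, never from a script. Its argument "deltas" is a list of rows, each a list of 6 numbers: the shift along the world's x, y, z in mm, then the turn, a rotation vector about the world's x, y, z in degrees. In form: [[tx, ty, tz, ax, ay, az], ...]. A call has exactly 5 rows; each row shifts and turns the commanded pose from where the row before left it; what a row does not reach is not made up. A row lasts 1/12 s, in which the tool goes at most 41.7 mm and 7.16 degrees, less where a joint would pass 70% of its speed; a pose out of reach is approached as far as the arm can. A call with a gripper value outside its range is refused whole. "claw" is the closure in counts, from 0 (fully open) to 255 (shut), set as the call begins (left out, the last holds). The fingers move at their own pace and stop on an object; "squeeze" is the grip in N (left out, the last holds). Time passes only in rows, so rows that do not move let the fingers close, or fill a call up. It gives the time, the measured TCP pose, the force and the opening at its end, in the units of the state.
- arm.get_state(): the state, without advancing time (a new reading comes with each control period).
- arm.grab_frame(name): name is "side" or "top"; returns the picture (384x512x3 uint8, red, green, blue); there is no depth.
- arm.calibration(name): a dict with "intrinsics" (3x3 intrinsics, pixels), "k1" (the pictures are not rectified: a ray, as slopes to the right and down, at radius r is drawn at 1 + k1 r^2 times it, then the intrinsics apply), "T" (4x4, takes a point from camera to world coordinates). Camera axes: x right, y up, looking along -z (the intrinsics and any distortion apply to the point x, -y, -z); pixel columns grow to the right and rows downward; lengths in m; the calibration is good to about 2 mm. A picture is of the moment at which its call begins. calibration takes no time and is no camera call.
- arm.job_done(): hands the job in, once; it reports no verdict.
Trained networks look in the newest picture that a camera, given by its name, has taken for a name from the list of things; names that differ only in an ending like _2 or _b are one class to them, and where a whole thing is asked for, a point or a joint stands for the part that bears it (a point fixed in the world has none). Each returns a list of dicts, best first, with "score" (0 to 1); they miss things now and then, are a little off and sometimes report something else, mostly with a low value. They report only what shows in the picture. A call takes as long as a camera call. They do not tell look-alikes from the thing itself.
- arm.spot_in(thing, camera): "xy" ([column, row] in pixels, amid what is visible of it).
- arm.masks_of(thing, camera): "pixels" (384x512 bool, what is visible of it) and "xy" ([column, row] in pixels, amid what is visible of it).
- arm.spot_point(thing, camera): "xy" ([column, row] in pixels: a listed point, or the origin of a listed thing).
The state is a dict: "t": time; "q": joint angles; "qd": joint speeds; "joint_efforts": joint torques, N m; "eef_pos": TCP position; "ee_rot": TCP orientation; "force": force on the tool from outside, world axes, zero at the start; "moment": the same for the moment, N m; "width": finger opening in m.
Only numpy, scipy, OpenCV 4.12 (cv2) and the standard library are available. Lean on these libraries where they do the work, as an engineer would, in place of code of your own. Each camera call takes 0.05 s, during which the arm holds its last target. There are 200 camera calls.

## Working session

There is one attempt and no reset: what is moved stays moved. The work goes in short steps, Python scripts to look and compute and a tool call to move; the robot and the scene stay as the last step left them, time stands still between calls to the robot, and variables do not carry over. Pictures are saved under pics/ and viewed, about 12 in all and at most 16, crops included, and the job is handed in when it is done.

Besides the shell and the picture viewer there is one more tool, called after "Emit:" by a JSON object that holds its "api" and its "payload". move_arm: Moves the arm, as the interface text tells. Its arguments: {"type":"object","properties":{"deltas":{"type":"array","items":{"type":"array","items":{"type":"number"}}},"claw":{"type":"number"},"squeeze":{"type":"number"}},"required":["deltas"]}

```bash
ls; mkdir -p pics
python3 - <<'E'
from station import arm
import cv2
for n in("side","top"):
    f=arm.grab_frame(n); cv2.imwrite(f"pics/{n}0.png",f[:,:,::-1]); c=arm.calibration(n); print(n,c)
    for th in("spice_a_mid","shaker_mid","dropper_mid","lidded_jar_mid","mat_a","caddy"):
        print(th,[(round(d['score'],2),[round(float(v)) for v in d['xy']]) for d in arm.spot_point(th,n)])
s=arm.get_state();print(s, arm.tcp_to_grasp)
E
```

```text
pics
side {'intrinsics': array([[388.71180888,   0.        , 261.61100998],
       [  0.        , 388.71180888, 191.90664448],
       [  0.        ,   0.        ,   1.        ]]), 'k1': -0.09595942793283299, 'T': array([[ 9.99097516e-01,  7.88351432e-04,  4.24680159e-02,
         5.43293193e-01],
       [ 3.67035431e-02,  4.87185209e-01, -8.72527032e-01,
        -9.54587658e-01],
       [-2.13776472e-02,  8.73298317e-01,  4.86716597e-01,
         5.94994097e-01],
       [ 0.00000000e+00,  0.00000000e+00,  0.00000000e+00,
         1.00000000e+00]])}
spice_a_mid [(0.83, [248, 148])]
shaker_mid [(0.92, [323, 261])]
dropper_mid [(0.53, [224, 151]), (0.21, [297, 169])]
lidded_jar_mid [(0.78, [269, 260])]
mat_a [(0.96, [225, 305]), (0.74, [302, 167])]
caddy [(0.59, [281, 210]), (0.58, [302, 152])]
top {'intrinsics': array([[401.79042   ,   0.        , 261.22679569],
       [  0.        , 401.79042   , 191.22928397],
       [  0.        ,   0.        ,   1.        ]]), 'k1': -0.03233756838934572, 'T': array([[ 0.00611008,  0.99665136, -0.08153982,  0.39067543],
       [-0.99981052,  0.00458
[... 293 characters left out ...]
_a [(0.66, [370, 216])]
caddy [(0.69, [263, 178])]
{'t': 0.7, 'q': array([-8.29892896e-01,  3.58560207e-01,  1.18897042e-02, -1.80520788e-05,
       -1.22410247e+00, -2.88095999e-01]), 'qd': array([ 0.00203347, -0.00046787, -0.00150822, -0.00099906, -0.00045861,
        0.00017256]), 'joint_efforts': array([ 4.01429425e-04, -5.82163203e+01,  2.93248683e+01,  7.00118512e+00,
        1.25447911e-02,  5.87217144e-06]), 'eef_pos': array([ 0.29527195, -0.6069528 ,  0.40467925]), 'ee_rot': array([-3.14157509e+00,  2.29125796e-05, -2.68879136e+00]), 'force': array([ 0.33402425, -0.41143317, -0.1286496 ]), 'moment': array([ 0.00294866,  0.02641229, -0.00042733]), 'width': 0.08770721476130987} 0.1593
```

Run:
```python
import cv2
a=cv2.imread("pics/side0.png")[100:340,150:400];b=cv2.imread("pics/top0.png")[80:280,120:420]
cv2.imwrite("pics/a.png",cv2.resize(a,None,fx=2.5*0.96*1.0,fy=2.5*.96,interpolation=2))
cv2.imwrite("pics/b.png",cv2.resize(b,None,fx=2.6,fy=2.6,interpolation=2))
```

```text
(no output)
```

View pics/a.png

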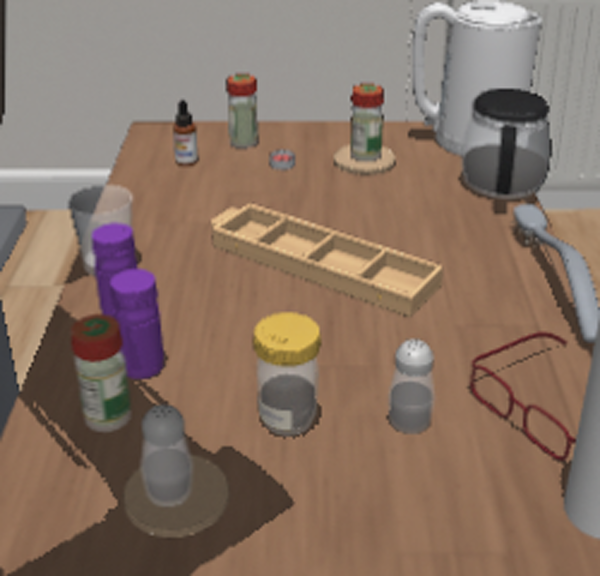

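View pics/b.png

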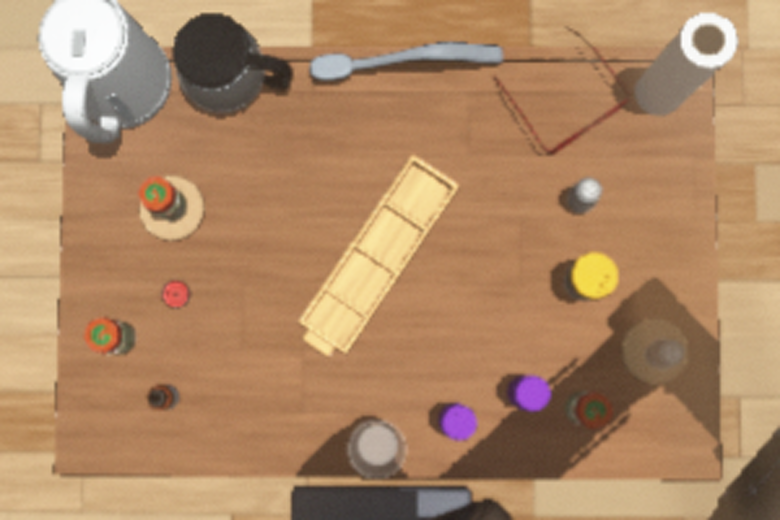

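View pics/side0.png

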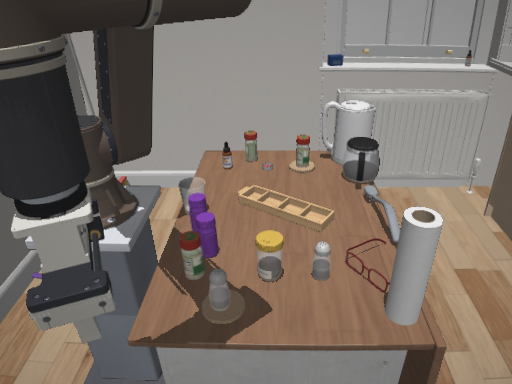

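Top and side views show the following, in full-image pixels.

| Item | Side | Top | Decision |
|---|---|---|---|
| Dropper | (227,158) | (181,232) | Load |
| Spice jar, far, on bare table | (250,146) | (161,209) | Load |
| Spice jar, near, on bare table in shadow | (192,256) | (348,238) | Load |
| Spice jar on cork | (303,153) | (181,155) | Keep |
| Shaker on bare table | (322,261) | (346,153) | Load |
| Shaker on cork | (220,290) | (375,215) | Keep |
| Two purple look-alikes | (200,210), (207,235) | – | Ignore |

Next I fit the positions in both views.

```bash
cat > h.py <<'E'
import numpy as np, cv2
from station import arm
from scipy.optimize import least_squares
C={n:arm.calibration(n) for n in("side","top")}
def proj(P,n):
    c=C[n];P=np.atleast_2d(P);q=(P-c["T"][:3,3])@c["T"][:3,:3]
    s=np.c_[q[:,0],-q[:,1]]/-q[:,2:];s=s*(1+c["k1"]*(s**2).sum(1,keepdims=True))
    K=c["intrinsics"];return s*[K[0,0],K[1,1]]+K[:2,2]
def fit(obs,x0=(.4,0)):  # obs: (cam,px,z)
    f=lambda p:np.concatenate([proj([p[0],p[1],z],n)[0]-px for n,px,z in obs])
    r=least_squares(f,x0);return r.x,r.fun.reshape(-1,2)
def circ(x,y,r,z):
    t=np.linspace(0,2*np.pi,40);return np.c_[x+r*np.cos(t),y+r*np.sin(t),t*0+z]
def draw(img,n,P,s,o,col):
    p=((proj(P,n)-o+.5)*s-.5);cv2.polylines(img,[np.round(p).astype(int)],True,col,1)
E
cat > m.py <<'E'
from h import *
B=lambda u,v:np.array([u/2.6+120,v/2.6+80])-.3
A=lambda u,v:np.array([u/2.4+150,v/2.4+100])-.3
O={"spA":[("top",B(104,335),.106),("side",A(241,78),.106),("side",A(243,142),0)],
"spB":[("top",B(594,410),.106),("side",A(97,328),.106),("side",A(107,420),0)],
"shk":[("top",B(589,190),.085),("side",A(414,348),.085),("side",A(411,421),0)],
"drp":[("top",B(155,397),.1),("side",A(183,104),.1),("side",A(186,160),0)],
"lid":[("top",B(595,275),.105),("side",A(287,332),.105)],
"spK":[("top",B(156,193),.115),("side",A(368,88),.115)],
"shK":[("top",B(667,353),.097),("side",A(164,415),.095)],
"pu1":[("top",B(459,422),.106),("side",A(113,233),.106)],
"pu2":[("top",B(531,393),.106),("side",A(134,280),.106)]}
R={"lid":.0295,"drp":.0165}; H={"shk":.09,"drp":.102}
im={n:cv2.imread(f"pics/{n}0.png") for n in C}
s=2.6;o={"top":np.array([120,80]),"side":np.array([150,100])}
v={n:cv2.resize(im[n][o[n][1]:o[n][1]+(200 if n=="top" else 230),o[n][0]:o[n][0]+300],None,fx=s,fy=s,interpolation=2) for n in C}
for k,ob in O.items():
    p,e=fit(ob);print(k,p.round(4),"r",np.hypot(*p).round(3),e.round(1).tolist())
    for n in C:
        for z in(0,H.get(k,.106)): draw(v[n],n,circ(*p,R.get(k,.0225),z),s,o[n],(255,255,0))
cor=[(.139,.039),(.139,-.039),(-.139,.039),(-.139,-.039)]
cp=[("top",B(415,156),0),("top",B(458,186),1),("top",B(301,322),2),("top",B(345,352),3),
("side",A(441,264),0),("side",A(407,292),1),("side",A(246,204),2),("side",A(212,224),3)]
def W(p,l): 
    c,s_=np.cos(p[2]),np.sin(p[2]);return np.array([p[0]+c*l[0]-s_*l[1],p[1]+s_*l[0]+c*l[1],.028])
r=least_squares(lambda p:np.concatenate([proj(W(p,cor[i]),n)[0]-u for n,u,i in cp]),(.45,0,-.9),loss="soft_l1")
p=r.x;print("caddy",p.round(4),(np.array([proj(W(p,cor[i]),n)[0]-u for n,u,i in cp])).round(1).tolist())
for x,h in((-.108,.025),(-.044,.033),(.028,.033),(.1,.033)):
    q=[W(p,(x+a*h,b*.033)) for a,b in((1,1),(1,-1),(-1,-1),(-1,1))];print(x,W(p,(x,0)).round(4))
    for n in C: draw(v[n],n,np.array(q),s,o[n],(0,0,255))
for n in C: cv2.imwrite(f"pics/ov_{n}.png",v[n])
for n in C:
    arm.grab_frame(n)
    for th in("spice_a_mid","shaker_mid","dropper_mid"): print(n,th,[(round(d['score'],2),np.round(d['xy']).tolist()) for d in arm.masks_of(th,n)])
E
python3 m.py
```

```text
spA [0.4422 0.3567] r 0.568 [[-0.5, -0.5], [-0.4, 0.5], [-0.2, 0.9]]
spB [ 0.351  -0.2756] r 0.446 [[0.7, -0.8], [-0.8, 0.0], [0.4, -0.9]]
shk [ 0.6388 -0.2753] r 0.696 [[0.3, -1.1], [0.1, 0.1], [-0.8, -0.3]]
drp [0.3626 0.2886] r 0.463 [[-0.1, -0.4], [-0.5, -1.5], [0.1, 1.4]]
lid [ 0.5234 -0.2775] r 0.592 [[0.2, -0.7], [-0.5, -0.3]]
spK [0.6261 0.2901] r 0.69 [[-0.1, -0.6], [-0.6, 0.4]]
shK [ 0.4251 -0.3751] r 0.567 [[1.6, -1.1], [-0.6, -1.5]]
pu1 [ 0.3344 -0.1021] r 0.35 [[0.0, -0.6], [-0.5, -0.2]]
pu2 [ 0.372  -0.1939] r 0.42 [[0.1, -0.8], [-0.5, -0.3]]
caddy [ 0.5573  0.0022 -0.59  ] [[-1.3, -0.8], [0.4, -0.3], [-1.4, -0.3], [-0.1, 0.6], [-0.3, 0.7], [0.2, 2.2], [0.3, -0.6], [-1.4, 1.3]]
-0.108 [0.4676 0.0623 0.028 ]
-0.044 [0.5208 0.0267 0.028 ]
0.028 [ 0.5806 -0.0134  0.028 ]
0.1 [ 0.6404 -0.0534  0.028 ]
side spice_a_mid [(0.6, [249.0, 146.0])]
side shaker_mid [(0.76, [321.0, 262.0])]
side dropper_mid [(0.56, [224.0, 158.0])]
top spice_a_mid [(0.53, [163.0, 206.0])]
top shaker_mid [(0.65, [345.0, 156.0])]
top dropper_mid [(0.63, [181.0, 233.0])]
```

View pics/ov_top.png

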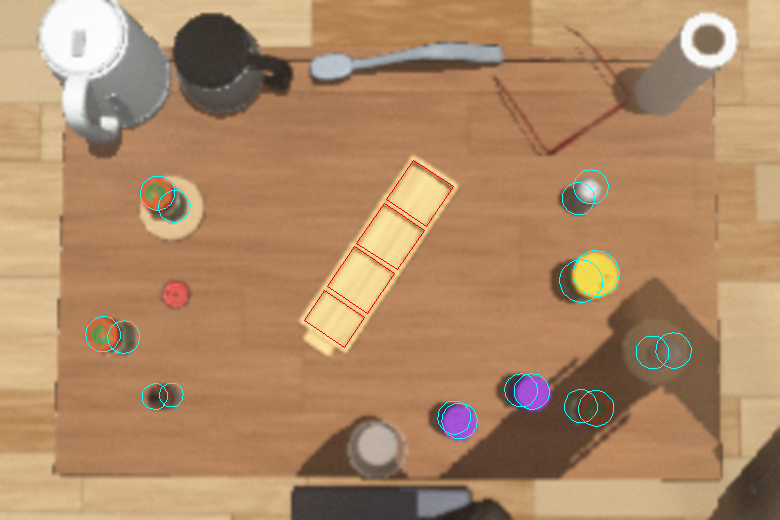

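View pics/ov_side.png

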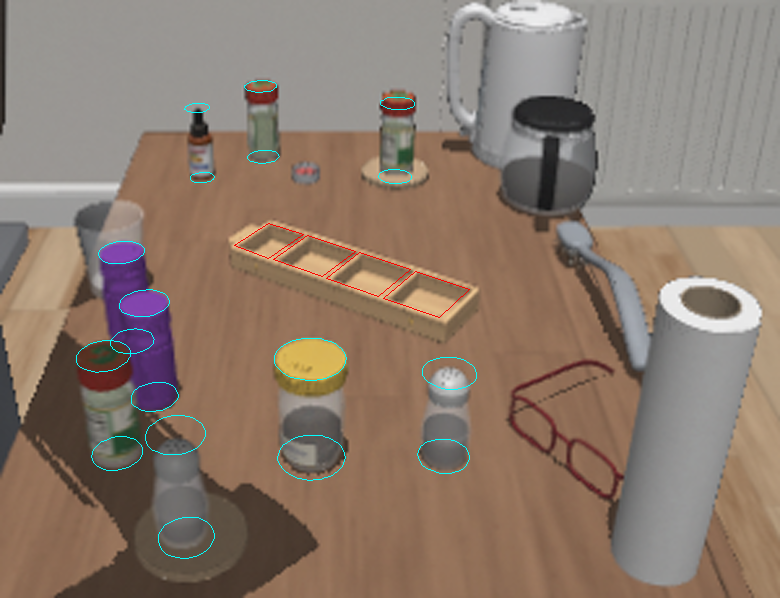

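Overlays fit within about 1 px, so I start with the dropper: hover first.

Emit:
{"api": "move_arm", "payload": {"deltas": [[9.7,37.9,0,0,0,7.1],[9.7,37.9,0,0,0,7.1],[9.7,37.9,0,0,0,7.1],[9.7,37.9,0,0,0,7.1],[9.7,37.9,0,0,0,7.1]], "claw": 0, "squeeze": 20}}

```text
t: 1.52
eef_pos: [0.3437, -0.4159, 0.4046]
ee_rot: [-3.141, -0.0, -2.064]
force: [1.4, 0.8, 0.7]
width: 0.0877
```

Emit:
{"api": "move_arm", "payload": {"deltas": [[9.7,37.9,0,0,0,7.1],[9.7,37.9,0,0,0,7.1],[9.7,37.9,0,0,0,7.1],[9.7,37.9,0,0,0,7.1],[9.7,37.9,0,0,0,7.1]]}}

```text
t: 1.93
eef_pos: [0.3921, -0.2262, 0.405]
ee_rot: [-3.141, -0.0, -1.444]
force: [0.4, 0.5, -0.3]
width: 0.0878
```

Emit:
{"api": "move_arm", "payload": {"deltas": [[9.7,37.9,0,0,0,7.1],[9.7,37.9,0,0,0,7.1],[9.7,37.9,0,0,0,7.1],[9.7,37.9,0,0,0,7.1],[9.7,37.9,0,0,0,7.1]]}}

```text
t: 2.35
eef_pos: [0.4406, -0.0366, 0.4052]
ee_rot: [-3.14, -0.001, -0.824]
force: [1.0, -0.3, 0.4]
width: 0.0877
```

Emit:
{"api": "move_arm", "payload": {"deltas": [[9.7,37.9,0,0,0,7.1],[-10.9,36.1,0,0,0,7.1],[-10.9,36.1,0,0,0,7.1],[-10.9,36.1,0,0,0,7.1],[-10.9,36.1,0,0,0,7.1]]}}

```text
t: 2.77
eef_pos: [0.4059, 0.1454, 0.405]
ee_rot: [-3.141, -0.001, -0.204]
force: [1.6, 1.4, -0.1]
width: 0.0876
```

Emit:
{"api": "move_arm", "payload": {"deltas": [[-10.9,36.1,0,0,0,7.1],[-10.9,36.1,0,0,0,0],[-10.9,36.1,0,0,0,0],[-10.9,36.1,0,0,0,0],[0,0,0,0,0,0]]}}

```text
t: 3.18
eef_pos: [0.3621, 0.2931, 0.405]
ee_rot: [-3.14, -0.001, -0.083]
force: [-0.4, -0.0, 0.2]
width: 0.0878
```

Emit:
{"api": "move_arm", "payload": {"deltas": [[0.5,-4.5,-30,0,0,0],[0,0,-40,0,0,0],[0,0,-40,0,0,0],[0,0,-40,0,0,0],[0,0,-20,0,0,0]]}}

```text
t: 3.6
eef_pos: [0.3628, 0.2822, 0.2311]
ee_rot: [3.138, 0.002, -0.087]
force: [-0.2, -0.2, -0.2]
width: 0.0877
```

Run:
```python
from h import *
v=[]
for n,o in(("side",(200,90)),("top",(150,190))):
    f=arm.grab_frame(n)[:,:,::-1][o[1]:o[1]+90,o[0]:o[0]+90]; v.append(cv2.resize(f,None,fx=4,fy=4,interpolation=2))
cv2.imwrite("pics/d1.png",np.hstack(v));print(arm.get_state()["eef_pos"])
```

```text
[0.36304909 0.28239067 0.23162467]
```

View pics/d1.png

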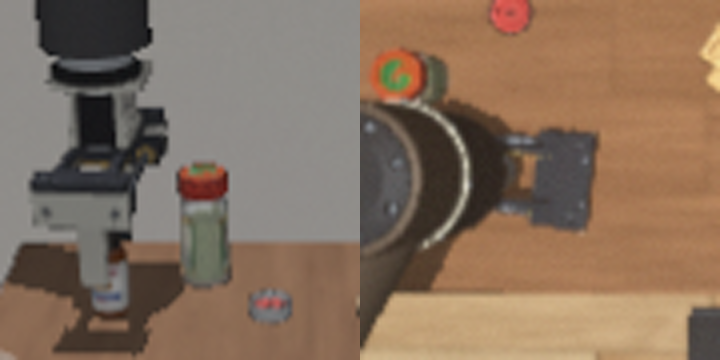

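Run:
```python
from h import *
for P in([.3626,.2886,.03],[.3791,.2886,.03],[.363,.228,.06]): print(P,((proj(P,"side")[0]-[200,90])*4).round())
f=cv2.imread("pics/side0.png")[130:175,205:250];cv2.imwrite("pics/d2.png",cv2.resize(f,None,fx=12,fy=12,interpolation=0))
```

```text
[0.3626, 0.2886, 0.03] [107. 280.]
[0.3791, 0.2886, 0.03] [126. 280.]
[0.363, 0.228, 0.06] [ 97. 278.]
```

View pics/d2.png

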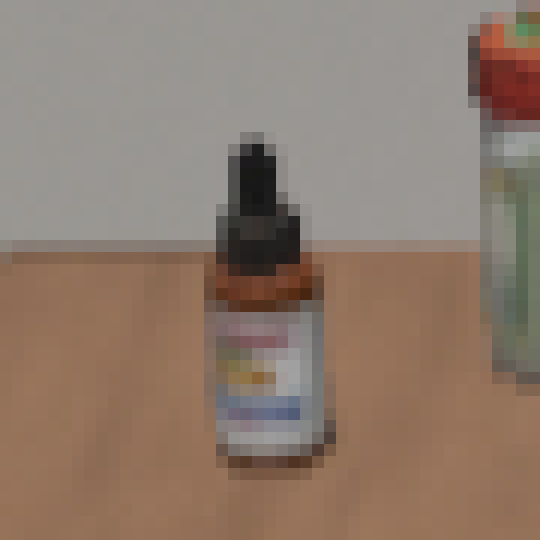

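Geometry agrees with the picture (jaws straddle the bottle). Finish the descent and close.

Emit:
{"api": "move_arm", "payload": {"deltas": [[1,5,-6,0,0,0],[0,0,-6,0,0,0],[0,0,-5,0,0,0],[0,0,0,0,0,0],[0,0,0,0,0,0]]}}

```text
t: 4.12
eef_pos: [0.3649, 0.2889, 0.2182]
ee_rot: [-3.141, -0.0, -0.086]
force: [-0.5, -0.8, -0.1]
width: 0.0876
```

Emit:
{"api": "move_arm", "payload": {"deltas": [[0,0,0,0,0,0],[0,0,0,0,0,0],[0,0,0,0,0,0],[0,0,0,0,0,0],[0,0,0,0,0,0]], "claw": 255, "squeeze": 20}}

```text
t: 4.53
eef_pos: [0.3648, 0.2888, 0.2179]
ee_rot: [-3.141, -0.0, -0.086]
force: [0.5, -0.0, -0.0]
width: 0.0594
```

Emit:
{"api": "move_arm", "payload": {"deltas": [[0,0,0,0,0,0],[0,0,0,0,0,0],[0,0,0,0,0,0],[0,0,0,0,0,0],[0,0,0,0,0,0]]}}

```text
t: 4.95
eef_pos: [0.3648, 0.2888, 0.2177]
ee_rot: [-3.142, -0.0, -0.087]
force: [-0.3, -0.2, -0.8]
width: 0.0319
```

Emit:
{"api": "move_arm", "payload": {"deltas": [[0,0,0,0,0,0],[0,0,0,0,0,0],[0,0,0,0,0,0],[0,0,10,0,0,0],[0,0,20,0,0,0]]}}

```text
t: 5.37
eef_pos: [0.3642, 0.2878, 0.2461]
ee_rot: [3.137, 0.002, -0.087]
force: [-0.3, -0.1, -0.4]
width: 0.0319
```

Emit:
{"api": "move_arm", "payload": {"deltas": [[0,0,30,0,0,0],[0,0,30,0,0,0],[6.8,-14.5,32,0,0,0],[12,-26.5,0,0,0,-5.8],[12,-26.5,0,0,0,-5.8]]}}

```text
t: 5.78
eef_pos: [0.3959, 0.2212, 0.3418]
ee_rot: [-3.137, -0.002, -0.291]
force: [1.2, -0.0, -1.7]
width: 0.0319
```

Emit:
{"api": "move_arm", "payload": {"deltas": [[12,-26.5,0,0,0,-5.8],[12,-26.5,0,0,0,-5.8],[12,-26.5,0,0,0,-5.6],[12,-26.5,0,0,0,0],[12,-26.5,0,0,0,0]]}}

```text
t: 6.2
eef_pos: [0.4557, 0.0873, 0.3397]
ee_rot: [-3.142, 0.0, -0.59]
force: [0.0, 1.0, -1.2]
width: 0.0316
```

Emit:
{"api": "move_arm", "payload": {"deltas": [[12,-26.5,0,0,0,0],[0,0,-20,0,0,0],[0,0,-20,0,0,0],[0,0,0,0,0,0],[0,0,0,0,0,0]]}}

```text
t: 6.62
eef_pos: [0.4673, 0.0619, 0.2991]
ee_rot: [3.139, 0.001, -0.589]
force: [-0.1, 0.6, -0.3]
width: 0.0316
```

```bash
cat > look.py <<'E'
import sys
from h import *
name,sx,sy,tx,ty=sys.argv[1],*map(int,sys.argv[2:6]);w=int(sys.argv[6]) if len(sys.argv)>6 else 100;v=[]
for n,o in(("side",(sx,sy)),("top",(tx,ty))):
    f=arm.grab_frame(n)[:,:,::-1][o[1]:o[1]+w,o[0]:o[0]+w]; v.append(cv2.resize(f,(400,400),interpolation=2))
cv2.imwrite(f"pics/{name}.png",np.hstack(v));s=arm.get_state();print(s["eef_pos"],s["ee_rot"],s["width"])
E
python3 look.py e1 220 130 190 140
```

```text
[0.46791533 0.06261441 0.30057752] [-3.14109889e+00 -6.73088580e-04 -5.88313065e-01] 0.03170127467543649
```

View pics/e1.png

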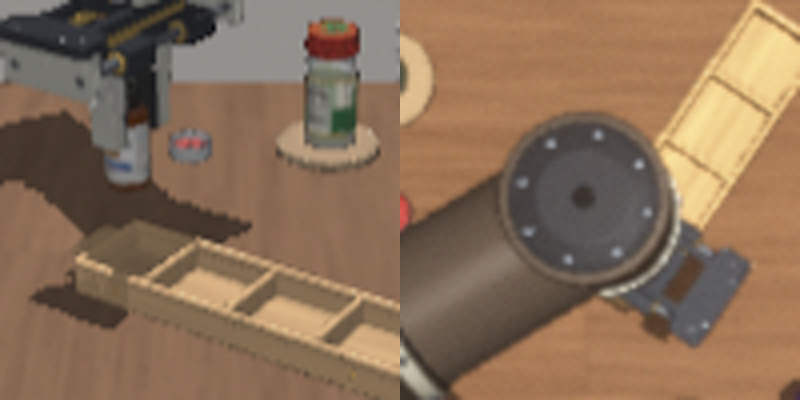

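```bash
python3 -c "
from h import *
for z in (.083,.1):
  print(((proj([.4679,.0626,z],'side')[0]-[220,130])*4).round(1))"
```

```text
[129.6 181.7]
[128.8 160.8]
```

Emit:
{"api": "move_arm", "payload": {"deltas": [[0,0,-16,0,0,0],[0,0,-16,0,0,0],[0,0,-12,0,0,0],[0,0,-8,0,0,0],[0,0,0,0,0,0]]}}

```text
t: 7.13
eef_pos: [0.4674, 0.0625, 0.2472]
ee_rot: [3.141, 0.001, -0.588]
force: [-0.0, -0.5, -1.3]
width: 0.0319
```

Emit:
{"api": "move_arm", "payload": {"deltas": [[0,0,-8,0,0,0],[0,0,-8,0,0,0],[0,0,-8,0,0,0],[0,0,0,0,0,0],[0,0,0,0,0,0]]}}

```text
t: 7.55
eef_pos: [0.4675, 0.0622, 0.2233]
ee_rot: [3.141, 0.0, -0.589]
force: [-0.8, 0.5, -0.8]
width: 0.0319
```

Emit:
{"api": "move_arm", "payload": {"deltas": [[0,0,0,0,0,0],[0,0,0,0,0,0],[0,0,0,0,0,0],[0,0,0,0,0,0],[0,0,0,0,0,0]], "claw": 0}}

```text
t: 7.97
eef_pos: [0.4676, 0.0622, 0.2238]
ee_rot: [-3.141, -0.0, -0.589]
force: [-0.3, 0.6, -0.2]
width: 0.0601
```

Emit:
{"api": "move_arm", "payload": {"deltas": [[0,0,10,0,0,0],[0,0,35,0,0,0],[0,0,40,0,0,0],[0,0,40,0,0,0],[0,0,40,0,0,0]]}}

```text
t: 8.38
eef_pos: [0.4671, 0.0619, 0.3907]
ee_rot: [3.141, 0.0, -0.589]
force: [2.5, 1.2, -1.0]
width: 0.0869
```

Emit:
{"api": "move_arm", "payload": {"deltas": [[17.1,-33.8,4,0,0,-1.1],[17.1,-33.8,4,0,0,-1.1],[17.1,-33.8,4,0,0,-1.1],[17.1,-33.8,4,0,0,-1.1],[17.1,-33.8,0,0,0,-1.1]]}}

```text
t: 8.8
eef_pos: [0.5536, -0.1085, 0.4059]
ee_rot: [-3.14, -0.001, -0.685]
force: [0.3, 0.6, 1.0]
width: 0.0875
```

Emit:
{"api": "move_arm", "payload": {"deltas": [[17.1,-33.8,0,0,0,-1.1],[17.1,-33.8,0,0,0,-1.1],[17.1,-33.8,0,0,0,-1.1],[17.1,-33.8,0,0,0,-1.1],[17.1,-33.8,0,0,0,-1.1]]}}

```text
t: 9.22
eef_pos: [0.639, -0.2777, 0.4045]
ee_rot: [3.141, 0.0, -0.782]
force: [1.0, 1.4, 0.5]
width: 0.0878
```

```bash
python3 look.py e2 225 145 190 140 200;  python3 - <<'E'
import cv2
a=cv2.imread("pics/e2.png");b=cv2.imread("pics/side0.png")[225:290,290:355]
cv2.imwrite("pics/e2.png",cv2.hconcat([a[:,:400],cv2.resize(b,(400,400),interpolation=2)]))
E
```

```text
[ 0.63984167 -0.28018086  0.4024622 ] [ 3.13955234e+00  1.32303069e-03 -7.85747599e-01] 0.08771688933892056
```

View pics/e2.png

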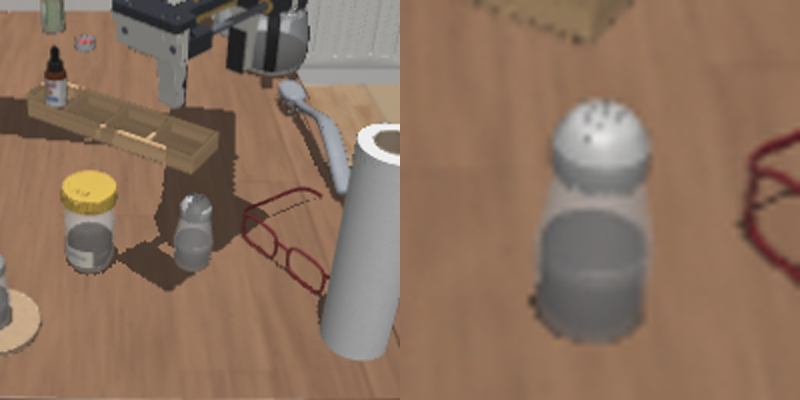

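Dropper stands upright in the narrow compartment; the shaker at side (321,262) is on bare table, not on cork. Refine it against its base edge.

```bash
python3 -c "
from h import *
c=proj(circ(.6388,-.2753,.022,0),'side');print(c[:,0].min(),c[:,0].max(),c[:,1].max(),proj([.6388,-.2753,.09],'side'))"
```

```text
310.41381766004145 329.84912926111406 281.4169047579439 [[322.45867044 242.940545  ]]
```

Emit:
{"api": "move_arm", "payload": {"deltas": [[1.5,2,-40,0,0,0],[0,0,-40,0,0,0],[0,0,-40,0,0,0],[0,0,-40,0,0,0],[0,0,-20,0,0,0]]}}

```text
t: 9.73
eef_pos: [0.638, -0.273, 0.2193]
ee_rot: [3.139, 0.006, -0.782]
force: [-0.2, -0.5, -1.0]
width: 0.0874
```

Emit:
{"api": "move_arm", "payload": {"deltas": [[0,0,-10,0,0,0],[0,0,-5,0,0,0],[0,0,0,0,0,0],[0,0,0,0,0,0],[0,0,0,0,0,0]]}}

```text
t: 10.15
eef_pos: [0.6409, -0.2739, 0.2119]
ee_rot: [-3.14, -0.003, -0.781]
force: [0.0, -0.3, 0.5]
width: 0.0878
```

```bash
python3 look.py e3 280 190 310 110 100
```

```text
[ 0.6406046  -0.27383683  0.21159184] [-3.13992970e+00 -2.41658287e-03 -7.80996855e-01] 0.08779741189003606
```

View pics/e3.png

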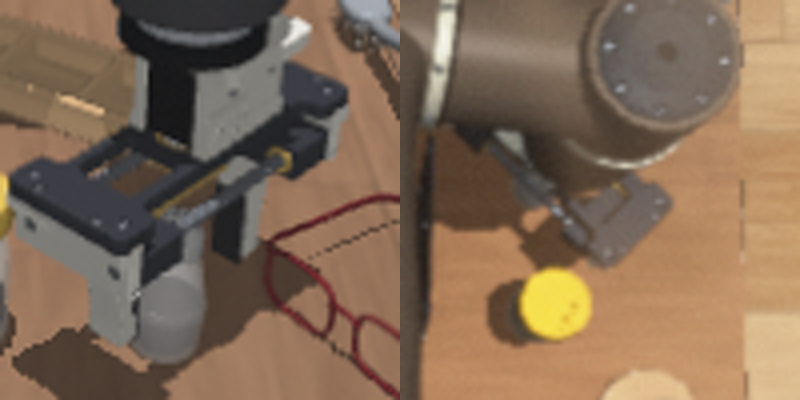

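The jaws straddle the shaker. Close, then a short test lift.

Emit:
{"api": "move_arm", "payload": {"deltas": [[0,0,0,0,0,0],[0,0,0,0,0,0],[0,0,0,0,0,0],[0,0,0,0,0,0],[0,0,0,0,0,0]], "claw": 255, "squeeze": 20}}

```text
t: 10.67
eef_pos: [0.6401, -0.2738, 0.2097]
ee_rot: [-3.142, -0.0, -0.781]
force: [-0.5, -0.2, 0.1]
width: 0.0598
```

Emit:
{"api": "move_arm", "payload": {"deltas": [[0,0,0,0,0,0],[0,0,0,0,0,0],[0,0,0,0,0,0],[0,0,0,0,0,0],[0,0,0,0,0,0]]}}

```text
t: 11.08
eef_pos: [0.6399, -0.274, 0.2097]
ee_rot: [3.141, 0.0, -0.781]
force: [-0.2, -1.2, 1.7]
width: 0.0408
```

Emit:
{"api": "move_arm", "payload": {"deltas": [[0,0,0,0,0,0],[0,0,10,0,0,0],[0,0,20,0,0,0],[0,0,0,0,0,0],[0,0,0,0,0,0]]}}

```text
t: 11.5
eef_pos: [0.6408, -0.2736, 0.2413]
ee_rot: [-3.139, -0.002, -0.781]
force: [0.3, -0.2, -2.0]
width: 0.0405
```

Emit:
{"api": "move_arm", "payload": {"deltas": [[0,0,25,0,0,0],[0,0,35,0,0,0],[0,0,40,0,0,0],[-13.2,33.4,0,0,0,1.2],[-13.2,33.4,0,0,0,1.2]]}}

```text
t: 11.92
eef_pos: [0.6142, -0.2073, 0.3417]
ee_rot: [-3.139, -0.004, -0.741]
force: [0.4, 1.2, -2.2]
width: 0.0401
```

Emit:
{"api": "move_arm", "payload": {"deltas": [[-13.2,33.4,0,0,0,1.2],[-13.2,33.4,0,0,0,1.2],[-13.2,33.4,0,0,0,1.2],[-13.2,33.4,0,0,0,1.2],[-13.2,33.4,0,0,0,1.2]]}}

```text
t: 12.33
eef_pos: [0.5465, -0.0384, 0.3392]
ee_rot: [-3.142, 0.001, -0.634]
force: [0.9, 0.4, -1.7]
width: 0.0403
```

Emit:
{"api": "move_arm", "payload": {"deltas": [[-13.2,33.4,0,0,0,1.2],[-13.2,33.4,0,0,0,1.2],[0,0,-20,0,0,0],[0,0,-20,0,0,0],[0,0,0,0,0,0]]}}

```text
t: 12.75
eef_pos: [0.5194, 0.0274, 0.2963]
ee_rot: [3.138, 0.004, -0.592]
force: [-1.0, -0.0, -2.8]
width: 0.0409
```

```bash
python3 look.py e4 220 130 200 120; python3 -c "
from h import *
for z in (.09,.13): print(((proj([.5208,.0267,z],'side')[0]-[220,130])*4).round(1))"
```

```text
[0.52107436 0.02687169 0.29927555] [ 3.13985965e+00  1.07600599e-03 -5.92403774e-01] 0.04043322024387753
[200.8 195.4]
[200.1 144.4]
```

View pics/e4.png

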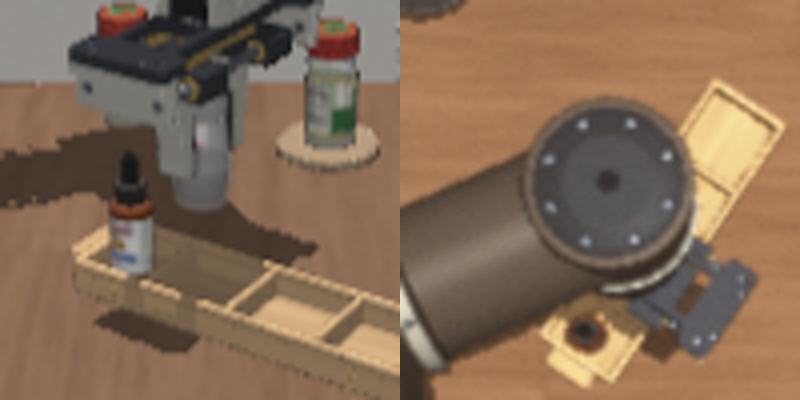

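Bottom of the shaker at crop (202,200) matches the predicted (201,195). Lower and release, then go up.

Emit:
{"api": "move_arm", "payload": {"deltas": [[0,0,-20,0,0,0],[0,0,-20,0,0,0],[0,0,-12,0,0,0],[0,0,-8,0,0,0],[0,0,0,0,0,0]]}}

```text
t: 13.27
eef_pos: [0.5213, 0.0263, 0.2389]
ee_rot: [3.14, 0.001, -0.594]
force: [-0.6, 0.1, -1.9]
width: 0.0405
```

Emit:
{"api": "move_arm", "payload": {"deltas": [[0,0,-8,0,0,0],[0,0,-8,0,0,0],[0,0,-8,0,0,0],[0,0,0,0,0,0],[0,0,0,0,0,0]]}}

```text
t: 13.68
eef_pos: [0.5213, 0.0268, 0.2154]
ee_rot: [3.141, 0.0, -0.593]
force: [-0.5, -0.1, -0.9]
width: 0.0407
```

Emit:
{"api": "move_arm", "payload": {"deltas": [[0,0,0,0,0,0],[0,0,0,0,0,0],[0,0,0,0,0,0],[0,0,0,0,0,0],[0,0,0,0,0,0]], "claw": 0}}

```text
t: 14.1
eef_pos: [0.5213, 0.0269, 0.2159]
ee_rot: [-3.141, -0.0, -0.593]
force: [-0.5, 0.2, 0.1]
width: 0.0684
```

Emit:
{"api": "move_arm", "payload": {"deltas": [[0,0,10,0,0,0],[0,0,35,0,0,0],[0,0,40,0,0,0],[0,0,40,0,0,0],[0,0,40,0,0,0]]}}

```text
t: 14.52
eef_pos: [0.5207, 0.0265, 0.3835]
ee_rot: [-3.141, -0.0, -0.593]
force: [1.0, 0.0, -0.1]
width: 0.0875
```

Emit:
{"api": "move_arm", "payload": {"deltas": [[-8.8,36.7,4,0,0,0],[-8.8,36.7,4,0,0,0],[-8.8,36.7,4,0,0,0],[-8.8,36.7,4,0,0,0],[-8.8,36.7,4,0,0,0]]}}

```text
t: 14.93
eef_pos: [0.4763, 0.2115, 0.4022]
ee_rot: [-3.14, -0.0, -0.593]
force: [1.1, 1.4, -0.5]
width: 0.0875
```

Emit:
{"api": "move_arm", "payload": {"deltas": [[-8.8,36.7,0,0,0,0],[-8.8,36.7,0,0,0,0],[-8.8,36.7,0,0,0,0],[-8.8,36.7,0,0,0,0],[0,0,-40,0,0,0]]}}

```text
t: 15.35
eef_pos: [0.4427, 0.3641, 0.3682]
ee_rot: [-3.127, -0.002, -0.587]
force: [2.3, 2.4, 1.3]
width: 0.0877
```

```bash
python3 look.py e5 215 100 200 120 100
python3 - <<'E'
from h import *
a=cv2.imread("pics/e5.png")
c=(proj(circ(.4422,.3567,.0225,0),"side")-[215,100])*4; print(c.min(0).round(),c.max(0).round(),((proj([.4422,.3567,.106],"side")[0]-[215,100])*4).round())
cv2.imwrite("pics/e5.png",a)
E
```

```text
[0.44013248 0.3574116  0.35658314] [ 3.13439657e+00  1.52211680e-03 -5.91155393e-01] 0.08773731568421166
[119. 229.] [167. 249.] [139. 131.]
```

View pics/e5.png

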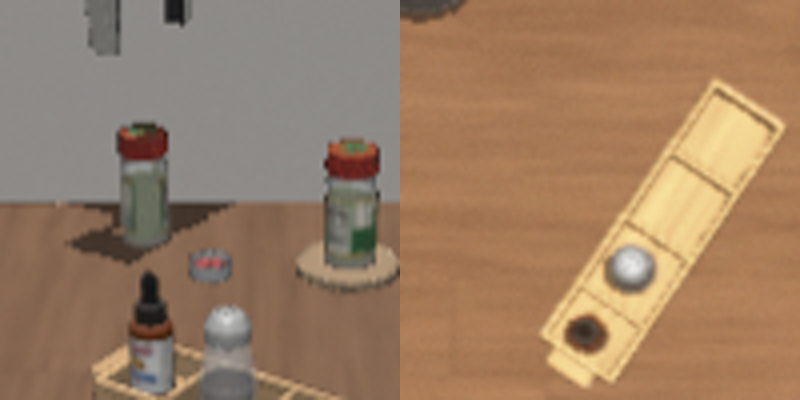

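Jar A is the one on bare table (crop (143,185)). The look-alike right of it, on cork, stays. Shaker and dropper are well seated. Descend and grip jar A.

Emit:
{"api": "move_arm", "payload": {"deltas": [[2,1,-37,0,0,0],[0,0,-35,0,0,0],[0,0,-35,0,0,0],[0,0,-20,0,0,0],[0,0,-10,0,0,0]]}}

```text
t: 15.87
eef_pos: [0.444, 0.3571, 0.2223]
ee_rot: [3.138, -0.0, -0.593]
force: [-0.0, -0.0, -0.0]
width: 0.0878
```

Emit:
{"api": "move_arm", "payload": {"deltas": [[0,0,0,0,0,0],[0,0,0,0,0,0],[0,0,0,0,0,0],[0,0,0,0,0,0],[0,0,0,0,0,0]], "claw": 255}}

```text
t: 16.28
eef_pos: [0.4444, 0.3585, 0.2253]
ee_rot: [-3.139, -0.0, -0.593]
force: [0.2, -0.6, -0.7]
width: 0.0599
```

Emit:
{"api": "move_arm", "payload": {"deltas": [[0,0,0,0,0,0],[0,0,0,0,0,0],[0,0,0,0,0,0],[0,0,0,0,0,0],[0,0,0,0,0,0]]}}

```text
t: 16.7
eef_pos: [0.4441, 0.3582, 0.224]
ee_rot: [-3.141, -0.0, -0.592]
force: [-0.5, -2.0, 5.7]
width: 0.0447
```

Emit:
{"api": "move_arm", "payload": {"deltas": [[0,0,0,0,0,0],[0,0,10,0,0,0],[0,0,20,0,0,0],[0,0,0,0,0,0],[0,0,0,0,0,0]]}}

```text
t: 17.12
eef_pos: [0.4443, 0.3585, 0.2549]
ee_rot: [-3.139, 0.0, -0.593]
force: [-0.1, -1.0, -1.6]
width: 0.0446
```

Emit:
{"api": "move_arm", "payload": {"deltas": [[0,0,40,0,0,0],[0,0,40,0,0,0],[0,0,40,0,0,0],[13.65,-37.15,0,0,0,0],[13.65,-37.15,0,0,0,0]]}}

```text
t: 17.53
eef_pos: [0.4714, 0.2847, 0.376]
ee_rot: [-3.137, -0.0, -0.589]
force: [0.6, -1.5, -2.6]
width: 0.0446
```

Emit:
{"api": "move_arm", "payload": {"deltas": [[13.65,-37.15,0,0,0,0],[13.65,-37.15,0,0,0,0],[13.65,-37.15,0,0,0,0],[13.65,-37.15,0,0,0,0],[13.65,-37.15,0,0,0,0]]}}

```text
t: 17.95
eef_pos: [0.5396, 0.0962, 0.3732]
ee_rot: [3.141, 0.001, -0.592]
force: [1.7, 0.6, -1.1]
width: 0.0446
```

Emit:
{"api": "move_arm", "payload": {"deltas": [[13.65,-37.15,0,0,0,0],[13.65,-37.15,0,0,0,0],[13.65,-37.15,0,0,0,0],[0,0,-30,0,0,0],[0,0,-30,0,0,0]]}}

```text
t: 18.37
eef_pos: [0.5813, -0.0158, 0.3137]
ee_rot: [-3.139, -0.002, -0.597]
force: [0.4, 1.1, -2.5]
width: 0.0447
```

Emit:
{"api": "move_arm", "payload": {"deltas": [[0,0,-20,0,0,0],[0,0,-10,0,0,0],[0,0,0,0,0,0],[0,0,0,0,0,0],[0,0,0,0,0,0]]}}

```text
t: 18.78
eef_pos: [0.5812, -0.013, 0.285]
ee_rot: [-3.14, -0.001, -0.592]
force: [-0.0, 0.2, -0.6]
width: 0.0446
```

```bash
python3 look.py e6 230 140 200 120; python3 -c "
from h import *
for z in (.06,.1): print(((proj([.5806,-.0134,z],'side')[0]-[230,140])*4).round(1))"
```

```text
[ 0.58112374 -0.01296067  0.28523368] [-3.13964750e+00 -1.81584271e-03 -5.91983499e-01] 0.04417132792436568
[246.2 220.1]
[247.2 169.1]
```

View pics/e6.png

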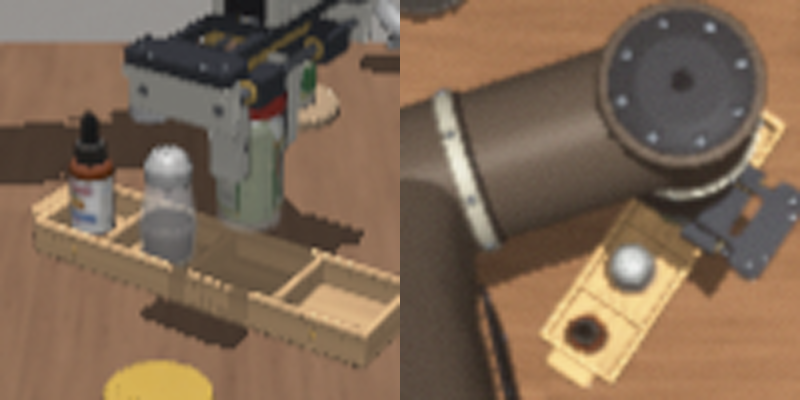

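Emit:
{"api": "move_arm", "payload": {"deltas": [[0,0,-12,0,0,0],[0,0,-12,0,0,0],[0,0,-8,0,0,0],[0,0,0,0,0,0],[0,0,0,0,0,0]]}}

```text
t: 19.3
eef_pos: [0.5807, -0.0133, 0.252]
ee_rot: [3.141, -0.0, -0.592]
force: [0.5, 0.0, -1.2]
width: 0.0445
```

Emit:
{"api": "move_arm", "payload": {"deltas": [[0,0,-8,0,0,0],[0,0,-8,0,0,0],[0,0,-5,0,0,0],[0,0,0,0,0,0],[0,0,0,0,0,0]]}}

```text
t: 19.72
eef_pos: [0.5805, -0.0134, 0.2302]
ee_rot: [3.141, 0.001, -0.593]
force: [0.2, 0.7, -1.3]
width: 0.0442
```

Emit:
{"api": "move_arm", "payload": {"deltas": [[0,0,0,0,0,0],[0,0,0,0,0,0],[0,0,0,0,0,0],[0,0,0,0,0,0],[0,0,0,0,0,0]], "claw": 0}}

```text
t: 20.13
eef_pos: [0.5807, -0.0134, 0.2309]
ee_rot: [-3.141, -0.0, -0.593]
force: [0.1, -0.7, 0.3]
width: 0.072
```

Emit:
{"api": "move_arm", "payload": {"deltas": [[0,0,10,0,0,0],[0,0,35,0,0,0],[0,0,40,0,0,0],[0,0,40,0,0,0],[0,0,40,0,0,0]]}}

```text
t: 20.55
eef_pos: [0.5801, -0.0135, 0.3985]
ee_rot: [-3.141, -0.0, -0.592]
force: [1.6, 1.3, -0.7]
width: 0.0879
```

Emit:
{"api": "move_arm", "payload": {"deltas": [[-20.85,-23.85,2,0,0,-6.4],[-20.85,-23.85,2,0,0,-6.4],[-20.85,-23.85,2,0,0,-6.4],[-20.85,-23.85,2,0,0,-6.4],[-20.85,-23.85,2,0,0,-6.4]]}}

```text
t: 20.97
eef_pos: [0.4749, -0.1335, 0.4068]
ee_rot: [-3.14, -0.0, -1.156]
force: [-0.8, -0.5, -0.2]
width: 0.0877
```

Emit:
{"api": "move_arm", "payload": {"deltas": [[-20.85,-23.85,0,0,0,-6.4],[-20.85,-23.85,0,0,0,-6.4],[-20.85,-23.85,0,0,0,-6.4],[-20.85,-23.85,0,0,0,-6.4],[-20.85,-23.85,0,0,0,-6.4]]}}

```text
t: 21.38
eef_pos: [0.3706, -0.2527, 0.4068]
ee_rot: [-3.14, -0.0, -1.715]
force: [0.5, 0.2, -0.5]
width: 0.0876
```

Emit:
{"api": "move_arm", "payload": {"deltas": [[-20.85,-23.85,0,0,0,-6.4],[0,0,0,0,0,0],[0,0,0,0,0,0],[0,0,0,0,0,0],[0,0,0,0,0,0]]}}

```text
t: 21.8
eef_pos: [0.3516, -0.2754, 0.4061]
ee_rot: [-3.141, 0.0, -1.82]
force: [0.3, -0.5, 0.3]
width: 0.0876
```

```bash
python3 look.py e7 150 195 220 110 100
python3 - <<'E'
from h import *
c=(proj(circ(.351,-.2756,.0225,0),"side")-[150,195])*4; print(c.min(0).round(),c.max(0).round(),((proj([.351,-.2756,.106],"side")[0]-[150,195])*4).round())
E
```

```text
[ 0.35182752 -0.27514496  0.40581536] [-3.14137822e+00  3.18785048e-05 -1.81945477e+00] 0.08762219919689074
[139. 290.] [218. 342.] [157. 166.]
```

View pics/e7.png

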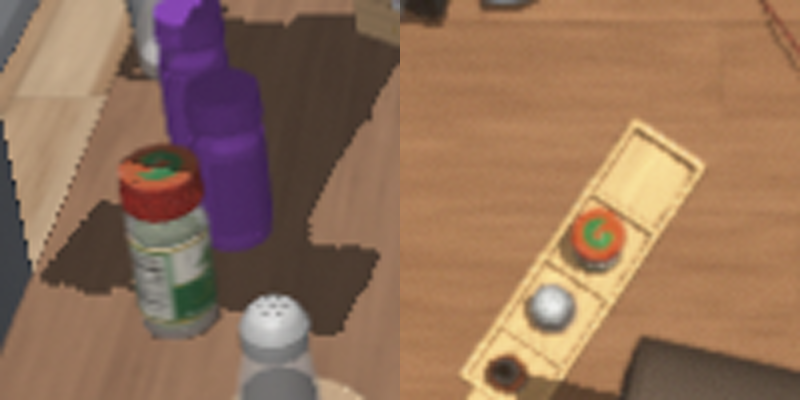

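Jar B (red cap, crop (170,240), bare table) is the one meant: not purple, not on cork. Jar A is centred in its compartment. Descend and grip.

Emit:
{"api": "move_arm", "payload": {"deltas": [[1,1,-35,0,0,0],[0,0,-38,0,0,0],[0,0,-38,0,0,0],[0,0,-30,0,0,0],[0,0,-21,0,0,0]]}}

```text
t: 22.32
eef_pos: [0.3518, -0.2738, 0.241]
ee_rot: [3.139, 0.0, -1.82]
force: [0.0, 0.1, 0.2]
width: 0.0875
```

Emit:
{"api": "move_arm", "payload": {"deltas": [[0,0,-12,0,0,0],[0,0,-8,0,0,0],[0,0,0,0,0,0],[0,0,0,0,0,0],[0,0,0,0,0,0]]}}

```text
t: 22.73
eef_pos: [0.3529, -0.2747, 0.2245]
ee_rot: [-3.14, -0.0, -1.821]
force: [-0.1, -0.7, 0.4]
width: 0.0876
```

Emit:
{"api": "move_arm", "payload": {"deltas": [[0,0,0,0,0,0],[0,0,0,0,0,0],[0,0,0,0,0,0],[0,0,0,0,0,0],[0,0,0,0,0,0]], "claw": 255}}

```text
t: 23.15
eef_pos: [0.3522, -0.2748, 0.2239]
ee_rot: [-3.141, -0.0, -1.821]
force: [-0.5, -0.1, 0.1]
width: 0.0599
```

Emit:
{"api": "move_arm", "payload": {"deltas": [[0,0,0,0,0,0],[0,0,0,0,0,0],[0,0,0,0,0,0],[0,0,0,0,0,0],[0,0,0,0,0,0]]}}

```text
t: 23.57
eef_pos: [0.352, -0.2747, 0.2235]
ee_rot: [3.141, 0.0, -1.821]
force: [-0.4, 0.4, 0.1]
width: 0.0442
```

Emit:
{"api": "move_arm", "payload": {"deltas": [[0,0,0,0,0,0],[0,0,10,0,0,0],[0,0,20,0,0,0],[0,0,0,0,0,0],[0,0,0,0,0,0]]}}

```text
t: 23.98
eef_pos: [0.3527, -0.2748, 0.2544]
ee_rot: [-3.139, 0.0, -1.821]
force: [-0.1, -0.2, -1.8]
width: 0.0446
```

Emit:
{"api": "move_arm", "payload": {"deltas": [[0,0,40,0,0,0],[0,0,40,0,0,0],[0,0,40,0,0,0],[26.2,20.1,0,0,0,6.4],[26.2,20.1,0,0,0,6.4]]}}

```text
t: 24.4
eef_pos: [0.4049, -0.2346, 0.3758]
ee_rot: [-3.136, -0.0, -1.596]
force: [1.6, -1.1, -2.9]
width: 0.0438
```

Emit:
{"api": "move_arm", "payload": {"deltas": [[26.2,20.1,0,0,0,6.4],[26.2,20.1,0,0,0,6.4],[26.2,20.1,0,0,0,6.4],[26.2,20.1,0,0,0,6.4],[26.2,20.1,0,0,0,6.4]]}}

```text
t: 24.82
eef_pos: [0.5366, -0.1327, 0.3725]
ee_rot: [3.141, 0.001, -1.034]
force: [-0.0, 0.3, -0.9]
width: 0.0439
```

Emit:
{"api": "move_arm", "payload": {"deltas": [[26.2,20.1,0,0,0,6.4],[26.2,20.1,0,0,0,6.4],[26.2,20.1,0,0,0,6.4],[26.2,20.1,0,0,0,6.4],[0,0,-30,0,0,0]]}}

```text
t: 25.23
eef_pos: [0.6463, -0.0502, 0.347]
ee_rot: [-3.136, -0.008, -0.582]
force: [2.6, -0.7, -0.8]
width: 0.0439
```

Emit:
{"api": "move_arm", "payload": {"deltas": [[0,0,-30,0,0,0],[0,0,-20,0,0,0],[0,0,-10,0,0,0],[0,0,0,0,0,0],[0,0,0,0,0,0]]}}

```text
t: 25.65
eef_pos: [0.6407, -0.0537, 0.2834]
ee_rot: [3.141, 0.0, -0.593]
force: [0.0, 1.1, -0.2]
width: 0.0437
```

```bash
python3 look.py e8 245 145 200 120; python3 -c "
from h import *
for z in (.06,.1): print(((proj([.6404,-.0534,z],'side')[0]-[245,145])*4).round(1))"
```

```text
[ 0.64109572 -0.05365152  0.28522002] [-3.14017117e+00 -2.00885449e-03 -5.92449156e-01] 0.043876393655768384
[277.1 229.4]
[279.8 177.2]
```

View pics/e8.png

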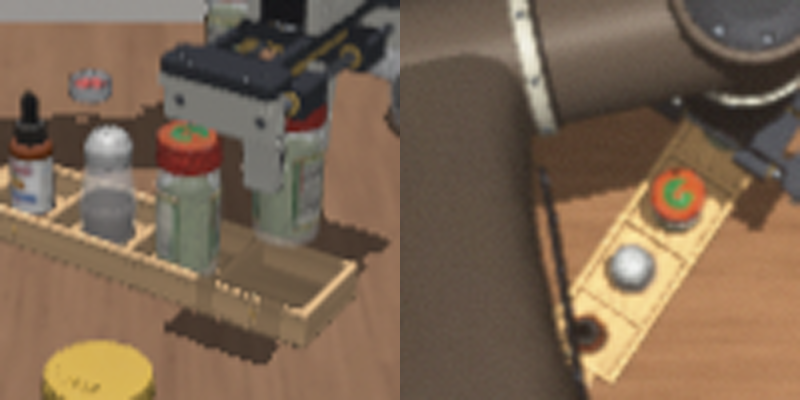

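The gripped jar's bottom appears about 2.5 px right of prediction. I check that numerically (network masks) before lowering.

Run:
```python
from h import *
f=arm.grab_frame("side")
for d in arm.masks_of("spice_b_mid","side"):
    m=d["pixels"];r,c=np.where(m);print(round(d["score"],2),np.round(d["xy"]),c.min(),c.max(),r.min(),r.max())
    if 290<d["xy"][0]<340:
        for y in range(r.min(),r.max()+1,2): k=c[r==y];print(y,k.min(),k.max(),end="; ")
print()
for x in(.6404,.5806):
    y=-.0534 if x>.6 else -.0134; z0=.061 if x>.6 else .005
    for z in(z0,z0+.03,z0+.05,z0+.095):
        q=proj(circ(x,y,.0225,z),"side");print(x,z,q.min(0).round(1),q.max(0).round(1))
for y in (196,200,202,204,206): print(y,[tuple(int(t) for t in f[y,x]) for x in range(304,332,1)][::2])
```

```text
0.97 [196. 206.] 188 206 193 233
0.83 [319. 192.] 308 326 171 205
171 324 326; 173 318 326; 175 317 326; 177 317 326; 179 317 326; 181 317 326; 183 317 326; 185 317 325; 187 317 325; 189 316 325; 191 316 325; 193 308 325; 195 308 325; 197 308 325; 199 309 324; 201 309 324; 203 310 323; 205 314 320; 0.77 [210. 233.] 195 217 211 257

0.6404 0.061 [305.9 197.9] [322.7 206.4]
0.6404 0.091 [306.3 188.2] [323.3 196.5]
0.6404 0.111 [306.5 181.7] [323.8 189.8]
0.6404 0.156 [307.1 166.4] [324.7 174.1]
0.5806 0.005 [283.4 207.7] [299.1 216.1]
0.5806 0.034999999999999996 [283.4 198.7] [299.4 206.9]
0.5806 0.055 [283.5 192.6] [299.6 200.7]
0.5806 0.1 [283.6 178.5] [300.  186.2]
196 [(73, 57, 46), (73, 58, 47), (75, 70, 57), (81, 86, 72), (102, 107, 92), (111, 116, 98), (111, 118, 101), (84, 97, 77), (88, 93, 80), (98, 96, 92), (96, 95, 90), (149, 115, 92), (151, 116, 92), (144, 109, 87)]
200 [(75, 60, 48), (74, 57, 46), (74, 60, 51), (98, 98, 85), (101, 106, 91), (110, 114, 97), (105, 112, 96), (95, 103, 89), (109, 111, 97), (112, 108, 90), (104, 96, 85), (79, 61, 49), (115, 89, 71), (114, 88, 70)]
202 [(115, 96, 73), (112, 92, 71), (106, 88, 69), (103, 95, 89), (101, 105, 92), (109, 112, 97), (105, 110, 96), (111, 113, 96), (116, 115, 96), (106, 107, 94), (94, 85, 78), (76, 60, 49), (76, 60, 49), (73, 58, 47)]
204 [(117, 96, 74), (115, 94, 73), (105, 87, 66), (120, 104, 85), (127, 117, 104), (131, 122, 110), (113, 109, 101), (112, 106, 98), (111, 103, 98), (96, 87, 80), (75, 61, 49), (75, 59, 47), (76, 60, 49), (75, 59, 48)]
206 [(123, 101, 77), (116, 95, 73), (114, 94, 72), (110, 91, 70), (115, 95, 72), (115, 96, 74), (120, 104, 84), (119, 102, 82), (101, 83, 66), (78, 63, 49), (73, 58, 46), (75, 59, 49), (75, 59, 48), (76, 59, 49)]
```

Offset is real, about 4 mm along the caddy's +x, still within the ±10 mm clearance. I correct for it while lowering.

Emit:
{"api": "move_arm", "payload": {"deltas": [[-3.3,2.2,-8,0,0,0],[0,0,-12,0,0,0],[0,0,-8,0,0,0],[0,0,-4,0,0,0],[0,0,0,0,0,0]]}}

```text
t: 26.27
eef_pos: [0.6365, -0.0515, 0.2498]
ee_rot: [3.14, 0.002, -0.593]
force: [-0.1, -0.3, -1.2]
width: 0.0436
```

Emit:
{"api": "move_arm", "payload": {"deltas": [[0,0,-8,0,0,0],[0,0,-8,0,0,0],[0,0,-5,0,0,0],[0,0,0,0,0,0],[0,0,0,0,0,0]]}}

```text
t: 26.68
eef_pos: [0.6371, -0.0515, 0.2302]
ee_rot: [3.141, 0.001, -0.593]
force: [-0.5, 0.1, -1.2]
width: 0.0434
```

Emit:
{"api": "move_arm", "payload": {"deltas": [[0,0,0,0,0,0],[0,0,0,0,0,0],[0,0,0,0,0,0],[0,0,0,0,0,0],[0,0,0,0,0,0]], "claw": 0}}

```text
t: 27.1
eef_pos: [0.6372, -0.0514, 0.231]
ee_rot: [-3.141, -0.0, -0.593]
force: [-0.3, 0.2, 0.3]
width: 0.0717
```

Emit:
{"api": "move_arm", "payload": {"deltas": [[0,0,10,0,0,0],[0,0,35,0,0,0],[0,0,40,0,0,0],[0,0,40,0,0,0],[0,0,40,0,0,0]]}}

```text
t: 27.52
eef_pos: [0.6367, -0.0516, 0.3985]
ee_rot: [-3.141, -0.0, -0.593]
force: [0.9, -0.3, -0.9]
width: 0.0871
```

Emit:
{"api": "move_arm", "payload": {"deltas": [[-20,-30,4,0,0,0],[-20,-30,4,0,0,0],[-20,-30,4,0,0,0],[-20,-30,4,0,0,0],[-20,-30,0,0,0,0]]}}

```text
t: 27.93
eef_pos: [0.5359, -0.2025, 0.4138]
ee_rot: [-3.141, -0.002, -0.592]
force: [1.0, -1.8, -0.2]
width: 0.088
```

Emit:
{"api": "move_arm", "payload": {"deltas": [[-20,-30,0,0,0,0],[-20,-30,0,0,0,0],[-20,-30,0,0,0,0],[-10,-30,0,0,0,0],[0,0,0,0,0,0]]}}

```text
t: 28.35
eef_pos: [0.4648, -0.325, 0.4128]
ee_rot: [3.141, -0.001, -0.596]
force: [0.8, 0.9, 0.2]
width: 0.0873
```

Run:
```python
from h import *
a=arm.grab_frame("side")[:,:,::-1][120:320,150:350];b=arm.grab_frame("top")[:,:,::-1][85:285,160:360]
cv2.imwrite("pics/z.png",np.hstack([cv2.resize(t,(400,400),interpolation=2) for t in(a,b)]))
for n in C: 
  for th in("spice_a_mid","shaker_mid","dropper_mid","lidded_jar_mid"): print(n,th,[(round(d['score'],2),np.round(d['xy']).tolist()) for d in arm.spot_point(th,n)])
print({k:proj([*p,.058],'side')[0].round().tolist() for k,p in dict(d=(.4676,.0623),s=(.5208,.0267),a=(.5806,-.0134),b=(.6404,-.0534)).items()})
```

```text
side spice_a_mid [(0.7, [290.0, 194.0])]
side shaker_mid [(0.72, [271.0, 190.0])]
side dropper_mid [(0.49, [249.0, 184.0])]
side lidded_jar_mid [(0.87, [268.0, 259.0])]
top spice_a_mid [(0.56, [268.0, 167.0]), (0.5, [373.0, 212.0]), (0.44, [260.0, 185.0])]
top shaker_mid [(0.66, [260.0, 185.0])]
top dropper_mid [(0.6, [244.0, 204.0]), (0.35, [260.0, 186.0])]
top lidded_jar_mid [(0.54, [188.0, 162.0])]
{'d': [253.0, 183.0], 's': [270.0, 189.0], 'a': [292.0, 196.0], 'b': [314.0, 203.0]}
```

View pics/z.png

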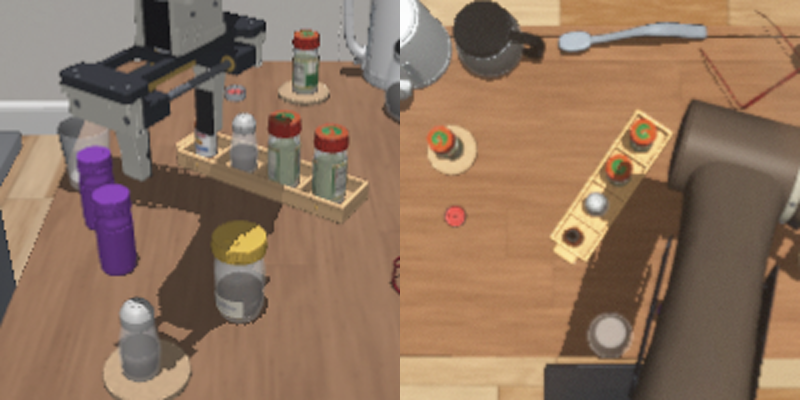

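All four stand upright, one per compartment. Both cork-mat items and the lidded jar are where they were, and the gripper is clear. Handing in.

```bash
python3 -c "
from station import arm
print(arm.get_state()['t'],arm.job_done())"
```

```text
the job is handed in; nothing more can be done
28.85 None
```

The caddy is loaded and the job was handed in at 28.9 s. From the narrow end it holds the dropper, the shaker, then the two red-capped spice jars, and I loaded them in that order.

- **Last pictures:** all four stand upright in their own compartments, within about 1 px of where they should be in the side view; the gripper partly hid the dropper there, but the top view shows it in place. The spice jar and shaker on cork, the yellow-lidded jar and the purple look-alikes are where they stood, and the gripper was open and well clear.
- **Forces:** every force reading stayed below about 7 N.
- **A check that disagreed:** before I lowered the second jar it hung about 4 mm off along the caddy. I corrected for that, and it then went in cleanly.
- **Detector misreports:** at the end the network gave weak doubtful hits, such as a "lidded jar" at the kept spice jar in the top view. The pictures ruled these out.

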